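# Feed the amber glass slab through its chute flap

## Task

Push the amber glass slab along its lane with the fingertips, so that it noses its hanging blue flap open and slides right through, down into the receiving end of the chute; then draw the fingers back so that the flap swings shut behind it. Do not lift or carry the slab, and leave the green slab and the other things on the bench where they are.

Things in the scene. Friction and masses are not known exactly. Their poses are not given: they have to be found in the camera images.
- chute: Low wooden two-lane feed chute fixed on the bench, 291x130x97 mm. Origin on the bench under the hinge rod, midway between the lanes; +x is the feeding direction, z up, +y the left lane's side. Level feed deck, top 50 mm up, from x = -140 (open rear end) to +12 mm. Lanes centred at y = +31 (left) and -31 mm (right), 56 mm wide, between 6 mm walls that stand 12 mm above the deck.
- chute_crest (a point): Top of the first roller, 20 mm past the rod (chute x = +20, z = 50 mm), level with the deck. From here a track of eight free aluminium rollers (12 mm, across both lanes) falls at 17 degrees to a cork-faced end wall at x = +142 mm. A slab whose centre has passed this line tips and rolls down by itself; its rear face is then 20 mm short of the rod.
- chute_rod (a point): Middle of the 5 mm steel hinge rod across both lanes, above chute x = 0, 38 mm above the deck; cheeks on the walls carry it, 9 mm either way along x and 47 mm above the deck. Fingers that come down from above cannot pass the rod, so they push from behind and stop just short of it.
- slab_amber_center (a point): Centre (10 mm above the deck) of the amber, orange-brown glass slab: 80 long (its x, along the lane to a few degrees) x 50 wide x 20 mm high, 0.16 to 0.28 kg. It lies on the deck in either lane, its front face 8 to 47 mm short of the rod.
- flap_left (a joint): Angle (rad) of the left lane's blue top-hinged flap (52 wide, 36 mm long): 0 shut, growing as its lower edge swings in the feeding direction, to 1.8. It falls shut by its own weight (brass ballast bar inside), about 0.1 N at the edge. Shut, it leans outward, its lower edge 13 mm before the rod, so fingers standing close to the rod hold it ajar.
- flap_right (a joint): The same for the right lane (chute y = -31 mm).
- slab_green_center (a point): Centre of the green glass slab, same size, lying in the other lane; it must stay there.
- flux_bottle: Cream bottle with red cap, 48 mm diameter, 103 mm high, standing loose near the bench's left front. Origin: centre of its underside. Bystander.
- glass_nugget: Small red glass nugget, 22 mm, 9 mm high, lying on the bench beyond the receiving end. Bystander.
- running_pliers: Red-handled pliers, 56x144x14 mm, lying at the right edge of the bench. Bystander.

How it is judged (in metres and radians):
On the way:
1. the amber slab, in its lane, noses its own flap open (over 0.5 rad) (x of slab_amber_center in the frame of chute between -0.05 and 0.06 m and ((y of slab_amber_center in the frame of chute above 0 m and value of joint flap_left above 0.5 rad) or (y of slab_amber_center in the frame of chute below 0 m and value of joint flap_right above 0.5 rad))), for 0.1 s.
At the end, for the whole second after the job is handed in: The amber slab lies at rest on the rollers at the receiving end (its centre at least 85 mm past the hinge rod and less than 50 mm above the bench), both flaps hang shut (under 0.06 rad), and the green slab is within 15 mm of where it was (x of slab_amber_center in the frame of chute between 0.085 and 0.145 m and y of slab_amber_center in the frame of chute between -0.06 and 0.06 m and z of slab_amber_center in the frame of chute below 0.05 m and linear speed of slab_amber below 0.02 m/s and value of joint each of flap_left, flap_right below 0.06 rad and distance of slab_green_center from where it was at the start of the episode below 0.015 m); the robot touches nothing.
It fails at once if the amber slab is lifted off the deck (over 12 mm) (z of slab_amber_center in the frame of chute above 0.072 m).
It fails at once if the green slab is moved (over 15 mm) (distance of slab_green_center from where it was at the start of the episode above 0.015 m).
It fails at once if a bystander is disturbed (moved over 20 mm) (distance of any of flux_bottle, glass_nugget, running_pliers from where it was at the start of the episode above 0.02 m).
It also fails if it takes over 32 s, if anything falls off the work surface, if the arm or the gripper's body presses on something with over 40 N, if the wrist force passes 120 N, or if a joint passes its speed limit or range.

## Robot

A 6-joint arm with a two-finger parallel gripper is mounted at the origin on a cart in front of the work surface, level with it; the furniture and walls round the work are solid. World frame = base frame: x ahead of the robot, y to its left, z up, the work surface at z = 0. Lengths are in m, angles in degrees, forces in N, time in s.
With the tool pointing down it reaches from about 0.275 to 0.85 m from the base axis. Payload 19 kg.
Tool frame: the origin (TCP) lies on the centre line of the jaws, within the pads' length; the fingertips stand 11 mm ahead of it and the grasp point (between the pads) lies 8 mm behind it (finger_overhang is the distance from the TCP to the fingertips, in m); z points along the fingers, x is the direction in which the jaws open and shut, and the axes are right-handed (so a half turn about z gives the same grasp; the last joint's range is limited). The gripper opens to 85 mm and grips with 20 to 120 N. Pads are 22 mm wide; open, the fingers measure 114 mm over their backs; the gripper's body (76 mm by 85 mm) begins 54 mm behind the grasp point. The pads swing forward as they close: fully open they stand 13 mm farther back than shut.
Start: joints at [-76.776, 8.623, 82.357, -0, 89.026, -7.678], TCP at [0.205, -0.537, 0.242] pointing down, gripper open.
Joint ranges: [-160.23, 160.23], [-39.13, 120.54], [6.94, 153.29], [-79.49, 259.48], [9.18, 160.14], [-161.06, 161.06]. Speed limits (degrees/s): [108.29, 108.29, 127.2, 172.46, 172.46, 172.46].

## Interface

Orientations are given as [roll, pitch, yaw] about the fixed x, y, z axes, in that order (R = Rz(yaw) Ry(pitch) Rx(roll)).
In Python, from cell import get_state, get_image, sign_off, finger_overhang gives the robot as it stands.
- The arm moves only by the tool move_arm, never from a script. Its argument "rows" is a list of rows, each a list of 3 entries, a list of its own where there are three numbers: the shift along the tool's x, y, z in m, then the turn about the tool's z in degrees, then the closure, from -1 (fully open) to 1 (shut), so that 0 is half open. A call has 1 to 12 rows; each row shifts and turns the commanded pose from where the row before left it, along the tool's axes as they then stand; what a row does not reach is not made up. A row lasts 1/8 s, in which the tool goes at most 62.5 mm and 10.7 degrees, less where a joint would pass 70% of its speed; a pose out of reach is approached as far as the arm can. A call with a gripper value outside its range is refused whole. The fingers move at their own pace and stop on an object; "newtons" is the grip in N (left out, the last holds). Time passes only in rows, so rows that do not move let the fingers close. It gives the time, the measured TCP pose, the force and the opening at its end, in the units of the state.
- get_state(): the state, without advancing time (a new reading comes with each control period).
- get_image(name): name is "side" or "top" or "wrist"; returns a dict with "pixels" (384x512x3 uint8, red, green, blue), "depth" (384x512 float32, m along the optical axis (not along the pixel's ray), 0 where there is no reading), "K" (3x3 intrinsics, pixels), "k1" (the pictures are not rectified: a ray, as slopes to the right and down, at radius r is drawn at 1 + k1 r^2 times it, then the intrinsics apply), "xyz" and "attitude" of the camera in the world. Camera axes: x right, y up, looking along -z (the intrinsics and any distortion apply to the point x, -y, -z); pixel columns grow to the right and rows downward; lengths in m; the calibration is good to about 2 mm. A picture is of the moment at which its call begins.
- sign_off(): hands the job in, once; it reports no verdict.
The state is a dict: "clock": time; "q": joint angles; "qd": joint speeds; "joint_torque": joint torques, N m; "tool_pos": TCP position; "orientation": TCP orientation; "force": force on the tool from outside, world axes, zero at the start; "moment": the same for the moment, N m; "width": finger opening in m.
Only numpy, scipy, OpenCV 4.12 (cv2) and the standard library are available. Lean on these libraries where they do the work, as an engineer would, in place of code of your own. Each camera call takes 0.05 s, during which the arm holds its last target.

## Working session

There is one attempt and no reset: what is moved stays moved. The work goes in short steps, Python scripts to look and compute and a tool call to move; the robot and the scene stay as the last step left them, time stands still between calls to the robot, and variables do not carry over. Pictures are saved under pics/ and viewed, and the job is handed in when it is done.

Besides the shell and the picture viewer there is one more tool, called after ">>>" as a command line: name --argument value ..., lists and objects as JSON in quotes. move_arm: Moves the arm, as the interface text tells. Its arguments: {"type":"object","properties":{"rows":{"type":"array","items":{"type":"array"}},"newtons":{"type":"number"}},"required":["rows"]}

```bash
mkdir -p pics; ls; cat > h.py <<'E'
import numpy as np,cv2
from cell import get_state,get_image,sign_off,finger_overhang
def save(n,f):
    im=get_image(n); cv2.imwrite('pics/'+f,cv2.cvtColor(im['pixels'],cv2.COLOR_RGB2BGR)); np.savez('pics/'+f+'.npz',**{k:np.array(v) for k,v in im.items()}); return im
E
python3 - <<'E'
from h import *
print(get_state(),finger_overhang)
for n in('top','side'):
    im=save(n,n+'0.png'); print(n,im['K'],im['k1'],im['xyz'],im['attitude'])
E
```

```text
pics
{'clock': 0.0, 'q': array([-7.67749039e+01,  8.65125093e+00,  8.23936716e+01,  2.10653198e-04,
        8.90281197e+01, -7.67950630e+00]), 'qd': array([ 0.06108251,  0.03885153, -0.09056049, -0.00488867,  0.04326574,
       -0.0602107 ]), 'joint_torque': array([-2.18540859e-03, -7.13046527e+01, -5.70873928e+01, -3.25602832e-04,
        9.01119551e-03,  2.33703872e-05]), 'tool_pos': array([ 0.20507524, -0.53692064,  0.2416667 ]), 'orientation': array([-1.79990031e+02,  7.23589628e-02, -6.90953951e+01]), 'force': array([-0.43578196, -0.22773022,  0.38823461]), 'moment': array([0.03290019, 0.00483631, 0.04820308]), 'width': 0.08480740163118415} 0.011
top [[356.63309957   0.         252.92777826]
 [  0.         356.63309957 194.46131065]
 [  0.           0.           1.        ]] -0.022671952249819376 [ 0.42589795 -0.10920769  1.06746858] [  3.01770103  -0.17679374 -89.71690566]
side [[392.90934445   0.         254.87945284]
 [  0.         392.90934445 192.08329498]
 [  0.           0.           1.        ]] -0.09469124270455574 [0.02380058 0.62059767 0.51019985] [  63.3463047     1.23466884 -148.292409  ]
```

View pics/top0.png

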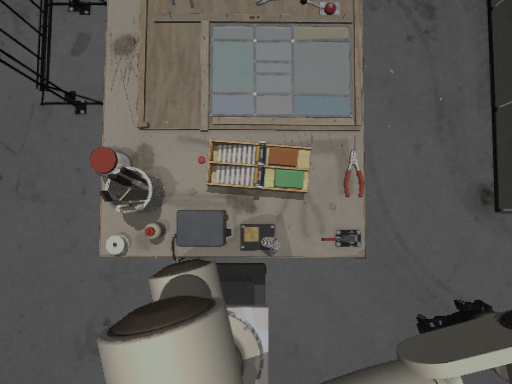

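View pics/side0.png

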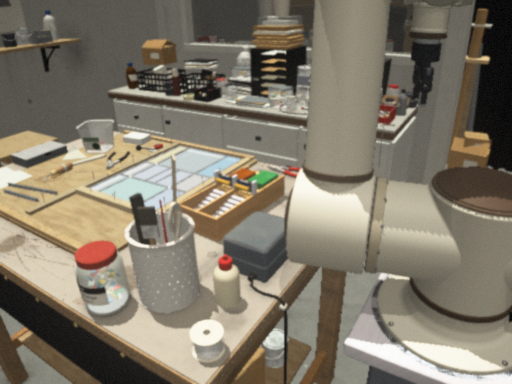

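Top view: the rollers are at left (cols 210-255), the blue flaps at col ~262. Amber is at (284,156) in the farther lane and green at (289,179) in the nearer one. Feeding is along image left, roughly world +y.

```bash
cat >> h.py <<'E'
from scipy.spatial.transform import Rotation as R
def load(f): return dict(np.load('pics/'+f+'.npz'))
def ray(im,uv):
    uv=np.atleast_2d(uv).astype(float); K=im['K']
    d=np.array([[float(im['k1']),0,0,0]])[0]
    p=cv2.undistortPoints(uv[:,None],K,np.array([float(im['k1']),0,0,0,0]))[:,0]
    v=np.c_[p[:,0],-p[:,1],-np.ones(len(p))]
    return v@R.from_euler('xyz',im['attitude'],degrees=True).as_matrix().T
def plane(im,uv,z):
    v=ray(im,uv); c=im['xyz']; return c+v*((z-c[2])/v[:,2])[:,None]
def blob(im,lo,hi,roi):
    h=cv2.cvtColor(im['pixels'],cv2.COLOR_RGB2HSV); m=cv2.inRange(h,np.array(lo),np.array(hi))
    k=np.zeros_like(m); x0,y0,x1,y1=roi; k[y0:y1,x0:x1]=1; m=m*k
    cs,_=cv2.findContours(m,cv2.RETR_EXTERNAL,cv2.CHAIN_APPROX_NONE); return max(cs,key=cv2.contourArea),m
E
python3 - <<'E'
from h import *
im=load('top0.png')
h=cv2.cvtColor(im['pixels'],cv2.COLOR_RGB2HSV)
for p in((156,284),(179,289),(152,262),(178,260),(185,305),(155,305),(165,285)): print(p,im['pixels'][p],h[p],im['depth'][p])
crop=im['pixels'][130:205,195:325]; cv2.imwrite('pics/crop0.png',cv2.cvtColor(cv2.resize(crop,None,fx=6,fy=6,interpolation=cv2.INTER_CUBIC),cv2.COLOR_RGB2BGR))
E
```

```text
(156, 284) [126  83  52] [ 13 150 126] 1.0050141
(179, 289) [ 88 129  91] [ 62  81 129] 0.9994157
(152, 262) [110 108 112] [135   9 112] 0.9917422
(178, 260) [109 107 109] [150   5 109] 0.9871265
(185, 305) [165 169 124] [ 33  68 169] 1.0198517
(155, 305) [165 149 110] [ 21  85 165] 1.0239186
(165, 285) [50 38 27] [ 14 117  50] 1.0055053
```

View pics/crop0.png

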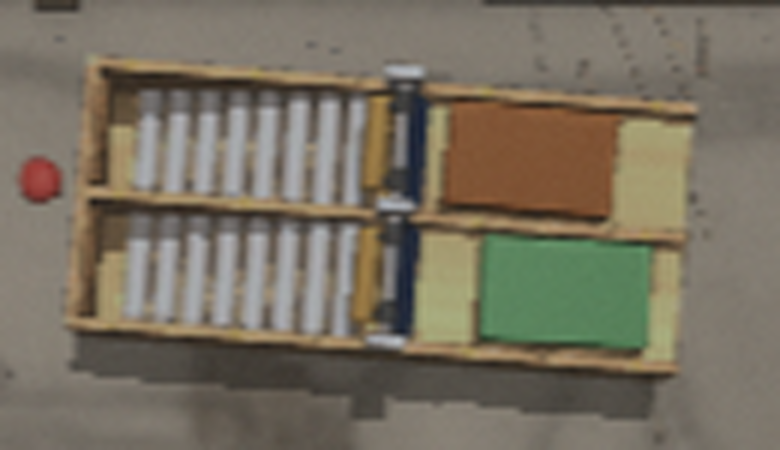

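```bash
python3 - <<'E'
from h import *
im=load('top0.png')
C=lambda x,y:((x+.5)/6-.5+195,(y+.5)/6-.5+130)
print(im['depth'][147,308],im['depth'][170,307])
rr=[C(695,104),C(675,374),C(686,237)]
P=plane(im,rr,.062); print('rear corners',P, 'w',np.linalg.norm(P[0]-P[1]))
Q=plane(im,[C(405,72),C(386,341),C(394,205)],.097); print('cheeks',Q,np.linalg.norm(Q[0]-Q[1]))
e=Q[1]-Q[0]; print('yaw from cheeks',np.degrees(np.arctan2(e[1],e[0])))
e=P[1]-P[0]; print('yaw rear',np.degrees(np.arctan2(e[1],e[0])))
d=Q[2]-P[2]; print('axis mid',np.degrees(np.arctan2(d[1],d[0])),np.linalg.norm(d[:2]))
F=plane(im,[C(92,60),C(70,328)],.062); print('front',F)
for n,lo,hi in(('amber',(5,110,60),(18,255,255)),('green',(50,50,60),(75,255,255))):
    c,m=blob(im,lo,hi,(240,140,315,200))
    w=plane(im,c[:,0].astype(float),.07)
    r=cv2.minAreaRect((w[:,:2]*1000).astype(np.float32)); print(n,r,np.median(im['depth'][m>0]))
    print(cv2.boxPoints(r))
E
```

```text
1.0138935 1.0140495
rear corners [[ 0.61532517 -0.27507817  0.062     ]
 [ 0.4869041  -0.2651166   0.062     ]
 [ 0.55183091 -0.27054227  0.062     ]] w 0.1288068476334113
cheeks [[ 0.62271541 -0.13639057  0.097     ]
 [ 0.49913591 -0.12818087  0.097     ]
 [ 0.56138115 -0.13158198  0.097     ]] 0.12385189250774611
yaw from cheeks 176.199283814843
yaw rear 175.56447110933144
axis mid 86.06845084804198 0.13928807300041346
front [[0.63478896 0.01121001 0.062     ]
 [0.5071578  0.02007681 0.062     ]]
amber ((586.880615234375, -196.38291931152344), (81.09986877441406, 52.74263000488281), 85.0994873046875) 1.0053658
[[ 557.1417  -234.53183]
 [ 609.6915  -239.03741]
 [ 616.6195  -158.23401]
 [ 564.0697  -153.72842]]
green ((524.9849243164062, -212.32054138183594), (78.20875549316406, 49.2059326171875), 86.94135284423828) 1.0021774
[[ 498.33044 -250.05644]
 [ 547.4663  -252.68199]
 [ 551.6394  -174.58464]
 [ 502.50354 -171.95909]]
```

Everything agrees: chute yaw ≈ 86°, origin ≈ (0.561, -0.1315), rear edge 139 mm from the rod. Amber is in the right lane at chute (-63, -30) mm, with a footprint of 81x53 mm. First I'll move above the lane's rear end and close the jaws.

>>> move_arm --rows '[[[-0.0105,-0.0378,0],0,1],[[-0.0105,-0.0378,0],0,1],[[-0.0105,-0.0378,0],0,1],[[-0.0105,-0.0378,0],0,1],[[-0.0105,-0.0378,0],0,1],[[-0.0105,-0.0378,0],0,1],[[-0.0105,-0.0378,0],0,1],[[-0.0105,-0.0378,0],0,1],[[-0.0105,-0.0378,0],0,1],[[-0.0105,-0.0378,0],0,1],[[-0.0105,-0.0378,0],0,1],[[-0.0105,-0.0378,0],0,1]]' --newtons 20

```text
clock: 1.6
tool_pos: [0.5848, -0.2567, 0.2419]
orientation: [180.0, 0.0, -69.1]
force: [0.1, 0.3, 0.6]
width: 0.0002
```

>>> move_arm --rows '[[[0,0,0],-9.3,1],[[0,0,0],-9.3,1],[[0,0,0],-9.3,1],[[0,0,0],-9.3,1],[[0,0,0],-9.3,1],[[0,0,0],-9.3,1],[[0,0,0],-9.3,1],[[0,0,0],0,1]]'

```text
clock: 2.6
tool_pos: [0.5838, -0.2576, 0.2419]
orientation: [-180.0, 0.0, -4.0]
force: [0.0, -0.5, -0.2]
width: -0.0001
```

```bash
cat >> h.py <<'E'
O=np.array([.5613,-.1315]);u=np.array([np.cos(np.radians(86)),np.sin(np.radians(86))]);n=np.array([-u[1],u[0]])
def ch(p): d=np.asarray(p)[...,:2]-O; return np.stack([d@u,d@n],-1)
E
python3 - <<'E'
from h import *
s=get_state(); print(s['clock'],s['tool_pos'],s['orientation'],s['force'],s['width'],ch(s['tool_pos']))
save('wrist','w1.png');save('side','s1.png');
E
```

```text
2.6 [ 0.58383732 -0.25755384  0.24194232] [-1.79976955e+02  3.26505306e-02 -4.04206727e+00] [ 0.0220182  -0.46891875 -0.17773193] -0.00011911866069523232 [-0.12417465 -0.03127549]
```

View pics/w1.png

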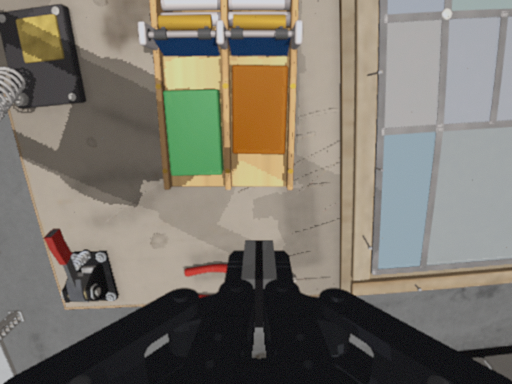

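View pics/s1.png

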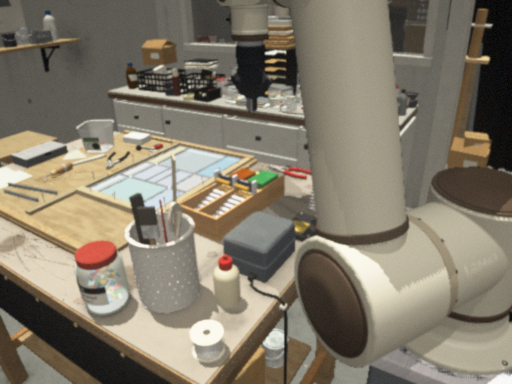

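The wrist view shows amber in the right lane (rear edge about row 154, centre col 260). The rod is at row ~38 and the closed fingertips at (259,242), in line with the lane. I'll cross-check the chute pose and the tip depth from this view.

```bash
python3 - <<'E'
from h import *
im=load('w1.png')
for n,lo,hi in(('amber',(5,150,60),(18,255,255)),('green',(50,80,60),(75,255,255))):
    c,m=blob(im,lo,hi,(140,50,300,200))
    w=plane(im,c[:,0].astype(float),.07)
    r=cv2.minAreaRect((w[:,:2]*1000).astype(np.float32)); print(n,r); b=cv2.boxPoints(r)/1000; print(ch(b)*1000, ch(np.array(r[0])/1000)*1000)
q=plane(im,[(294,187),(164,188),(227,188)],.062); print('rear walls',ch(q)*1000)
q=plane(im,[(299,34),(144,34),(221,34)],.097); print('cheeks',ch(q)*1000)
d=im['depth'];R_=R.from_euler('xyz',im['attitude'],degrees=True).as_matrix()
for uv in((252,244),(266,244),(252,250),(266,250),(252,260)):
    z=d[uv[1],uv[0]]; print(uv,z,im['xyz']+ray(im,uv)[0]*z if z else 0)
E
```

```text
amber ((587.9725952148438, -195.7972869873047), (78.8141860961914, 49.54047393798828), 84.75924682617188)
[[-101.14155831   -5.47506495]
 [-102.21429635  -55.00387904]
 [ -23.41859102  -56.71051516]
 [ -22.34585714   -7.18164161]] [-62.28007584 -31.09277413]
green ((525.65966796875, -212.17950439453125), (78.57138061523438, 50.803646087646484), 86.82406616210938)
[[-122.61607563   54.75975943]
 [-121.88541741    3.96140608]
 [ -43.32215665    5.09140833]
 [ -44.05281486   55.88976168]] [-82.96911706  29.92559624]
rear walls [[-136.93756129  -65.97721023]
 [-137.88602193   64.59507039]
 [-137.94827142    1.07426227]]
cheeks [[ -1.83696393 -62.36368959]
 [ -0.92287055  59.8165251 ]
 [ -1.80738547  -1.17240108]]
(252, 244) 0.14771008 [ 0.58104193 -0.24579494  0.23968391]
(266, 244) 0.14794464 [ 0.5874035  -0.24634873  0.23946733]
(252, 250) 0.14148663 [ 0.58118926 -0.24554048  0.24612458]
(266, 250) 0.14213437 [ 0.58728035 -0.24627112  0.24553647]
(252, 260) 0.13294153 [ 0.58136738 -0.24552866  0.25507433]
```

Both views agree to about 1–2 mm. The finger front face is 11.5 mm ahead of the TCP. Next I'll go down behind the slab, stopping with the tips ~8 mm above the deck.

>>> move_arm --rows '[[[0,0,0.024],0,1],[[0,0,0.024],0,1],[[0,0,0.024],0,1],[[0,0,0.024],0,1],[[0,0,0.024],0,1],[[0,0,0.02],0,1],[[0,0,0.015],0,1],[[0,0,0.01],0,1],[[0,0,0.005],0,1],[[0,0,0.002],0,1],[[0,0,0],0,1]]'

```text
clock: 4.08
tool_pos: [0.5841, -0.2577, 0.0707]
orientation: [180.0, -0.0, -4.0]
force: [-0.3, 0.6, -0.2]
width: -0.0003
```

```bash
python3 - <<'E'
from h import *
s=get_state(); print(s['clock'],s['tool_pos'],s['force'],ch(s['tool_pos']))
im=save('side','s2.png');c=im['pixels'][150:250,170:320];cv2.imwrite('pics/s2c.png',cv2.cvtColor(cv2.resize(c,None,fx=5,fy=5,interpolation=cv2.INTER_CUBIC),cv2.COLOR_RGB2BGR))
save('wrist','w2.png')
E
```

```text
4.075 [ 0.58408437 -0.25767806  0.07065161] [-0.30984926  0.57519194 -0.23867389] [-0.12428134 -0.03153061]
```

View pics/s2c.png

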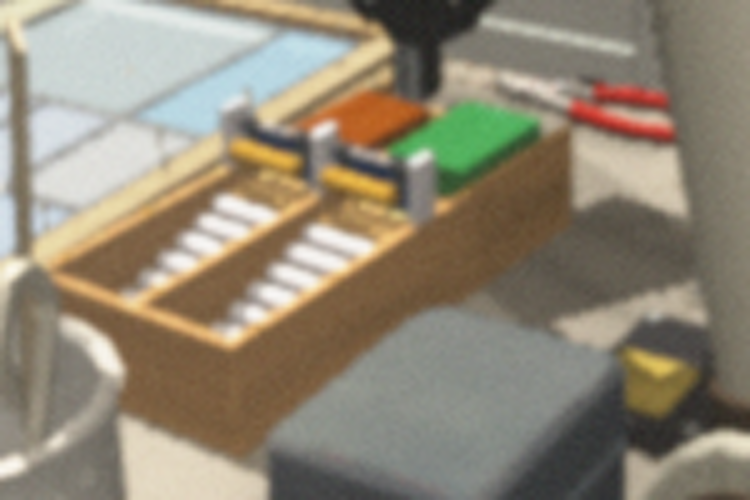

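View pics/w2.png

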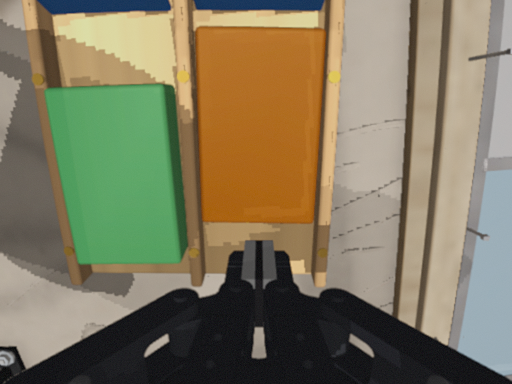

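Fingers are down in the lane at z 0.0707 with no contact force, clear of both walls, and the slab's rear edge (row 222) is just ahead. Pushing (tool -y), first stage.

>>> move_arm --rows '[[[0,-0.005,0],0,1],[[0,-0.006,0],0,1],[[0,-0.006,0],0,1],[[0,-0.007,0],0,1],[[0,-0.007,0],0,1],[[0,-0.007,0],0,1],[[0,-0.007,0],0,1],[[0,-0.007,0],0,1],[[0,-0.007,0],0,1],[[0,-0.006,0],0,1],[[0,-0.005,0],0,1],[[0,0,0],0,1]]'

```text
clock: 5.68
tool_pos: [0.5887, -0.1872, 0.0701]
orientation: [-180.0, 0.0, -4.0]
force: [0.6, 0.2, -0.2]
width: -0.0004
```

```bash
python3 - <<'E'
from h import *
s=get_state(); print(s['clock'],s['tool_pos'],s['force'],ch(s['tool_pos']))
im=save('side','s3.png');c=im['pixels'][150:250,170:320];cv2.imwrite('pics/s3c.png',cv2.cvtColor(cv2.resize(c,None,fx=5,fy=5,interpolation=cv2.INTER_CUBIC),cv2.COLOR_RGB2BGR))
save('wrist','w3.png')
E
```

```text
5.675 [ 0.5887239  -0.18716252  0.07011875] [ 0.64252097  0.17494351 -0.21946687] [-0.05361393 -0.03123991]
```

View pics/s3c.png

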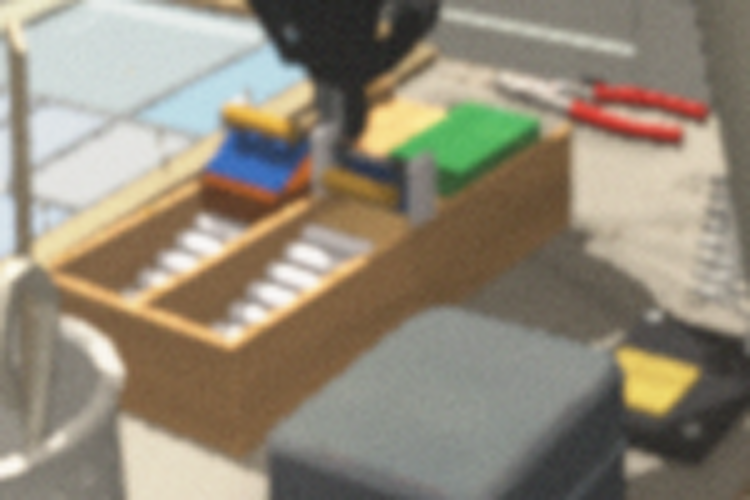

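View pics/w3.png

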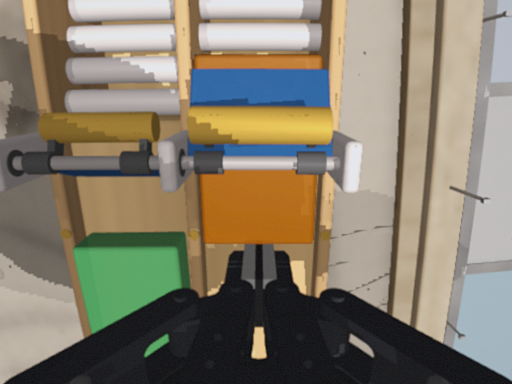

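The flap is nosed wide open and lies on the slab. The slab is straight, with its rear at the fingers (row 243). Pushing the last 28 mm past the crest, stopping with the finger face ~14 mm short of the rod.

>>> move_arm --rows '[[[0,-0.005,0],0,1],[[0,-0.006,0],0,1],[[0,-0.006,0],0,1],[[0,-0.006,0],0,1],[[0,-0.005,0],0,1],[[0,0,0],0,1],[[0,0,0],0,1],[[0,0,0],0,1]]'

```text
clock: 6.78
tool_pos: [0.5907, -0.16, 0.0703]
orientation: [-180.0, 0.0, -4.0]
force: [0.6, -0.3, -0.3]
width: 0.0002
```

```bash
python3 - <<'E'
from h import *
s=get_state(); print(s['clock'],s['tool_pos'],s['force'],ch(s['tool_pos']))
im=save('side','s4.png');c=im['pixels'][150:250,170:320];cv2.imwrite('pics/s4c.png',cv2.cvtColor(cv2.resize(c,None,fx=5,fy=5,interpolation=cv2.INTER_CUBIC),cv2.COLOR_RGB2BGR))
save('wrist','w4.png')
E
```

```text
6.775 [ 0.59071124 -0.16002398  0.07027088] [ 0.60643488 -0.34577142 -0.25483609] [-0.02640287 -0.03132933]
```

View pics/s4c.png

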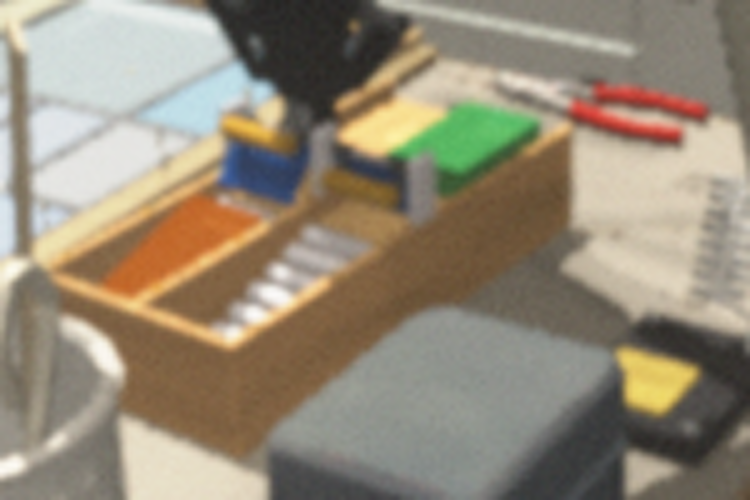

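View pics/w4.png

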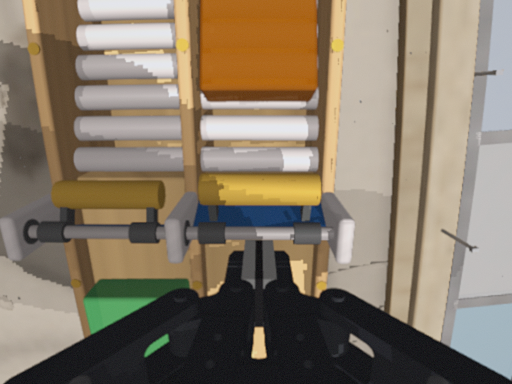

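The amber slab has rolled down to the end wall and its flap has fallen back onto the fingers, which hold it ajar. I'll draw back along the lane, then lift.

>>> move_arm --rows '[[[0,0.006,0],0,1],[[0,0.008,0],0,1],[[0,0.01,0],0,1],[[0,0.012,0],0,1],[[0,0.012,0],0,1],[[0,0.012,0],0,1],[[0,0.012,0],0,1],[[0,0.012,0],0,1],[[0,0.01,0],0,1],[[0,0.006,0],0,1],[[0,0,0],0,1]]'

```text
clock: 8.25
tool_pos: [0.5837, -0.2599, 0.0702]
orientation: [-180.0, 0.0, -4.0]
force: [0.3, 0.2, -0.0]
width: 0.0003
```

>>> move_arm --rows '[[[0,0,-0.01],0,1],[[0,0,-0.02],0,1],[[0,0,-0.025],0,1],[[0,0,-0.025],0,1],[[0,0,-0.025],0,1],[[0,0,-0.025],0,1],[[0,0,-0.02],0,1],[[0,0,-0.01],0,1],[[0,0,0],0,1],[[0,0,0],0,1]]'

```text
clock: 9.5
tool_pos: [0.5836, -0.2594, 0.2296]
orientation: [-180.0, 0.1, -4.0]
force: [-0.1, 0.5, -0.1]
width: -0.0001
```

```bash
python3 - <<'E'
from h import *
s=get_state(); print(s['clock'],s['tool_pos'],s['force'],ch(s['tool_pos']))
im=save('side','s5.png');c=im['pixels'][150:250,170:320];cv2.imwrite('pics/s5c.png',cv2.cvtColor(cv2.resize(c,None,fx=5,fy=5,interpolation=cv2.INTER_CUBIC),cv2.COLOR_RGB2BGR))
im=save('wrist','w5.png')
for n,lo,hi,z in(('amber',(5,150,60),(18,255,255),.033),('green',(50,80,60),(75,255,255),.07)):
    try:
        c,m=blob(im,lo,hi,(100,0,330,230)); r=cv2.minAreaRect((plane(im,c[:,0].astype(float),z)[:,:2]*1000).astype(np.float32)); print(n,r[1],ch(np.array(r[0])/1000)*1000)
    except Exception as e: print(n,e)
im=save('top','t5.png')
for n,lo,hi,z in(('amber',(5,110,40),(18,255,255),.033+.0),('green',(50,50,60),(75,255,255),.07)):
    c,m=blob(im,lo,hi,(195,130,315,200)); r=cv2.minAreaRect((plane(im,c[:,0].astype(float),z)[:,:2]*1000).astype(np.float32)); print(n,r[1],ch(np.array(r[0])/1000)*1000)
    print('z',im['xyz'][2]-np.median(im['depth'][m>0]))
crop=im['pixels'][130:205,195:325]; cv2.imwrite('pics/crop5.png',cv2.cvtColor(cv2.resize(crop,None,fx=6,fy=6,interpolation=cv2.INTER_CUBIC),cv2.COLOR_RGB2BGR))
E
```

```text
9.5 [ 0.58355647 -0.25941745  0.22957507] [-0.08746969  0.53086237 -0.13407363] [-0.12605331 -0.03112532]
amber (1.0737786293029785, 0.0) [-126.70765626   68.3736029 ]
green (78.69347381591797, 50.825843811035156) [-82.89469762  29.89360017]
amber (85.35490417480469, 52.65804672241211) [104.5245478  -33.06545378]
z 0.0387127923715791
green (79.44938659667969, 47.712615966796875) [-83.14445568  28.5232304 ]
z 0.06505685326940625
```

View pics/s5c.png

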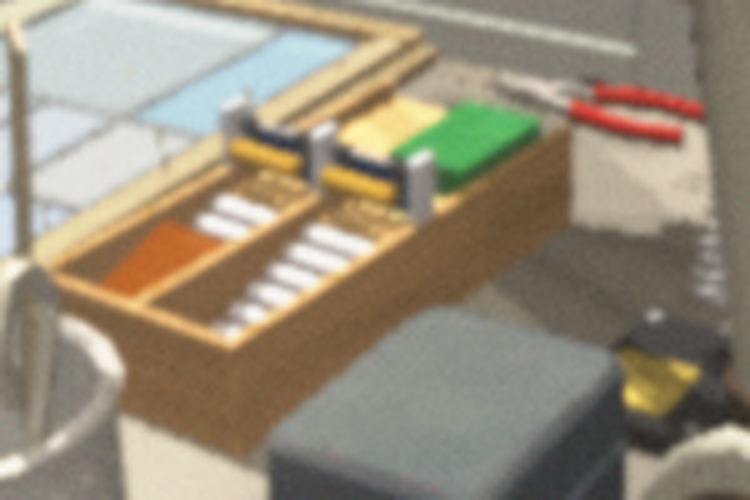

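View pics/w5.png

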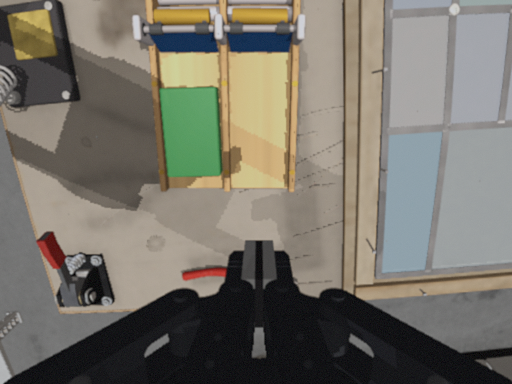

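View pics/crop5.png

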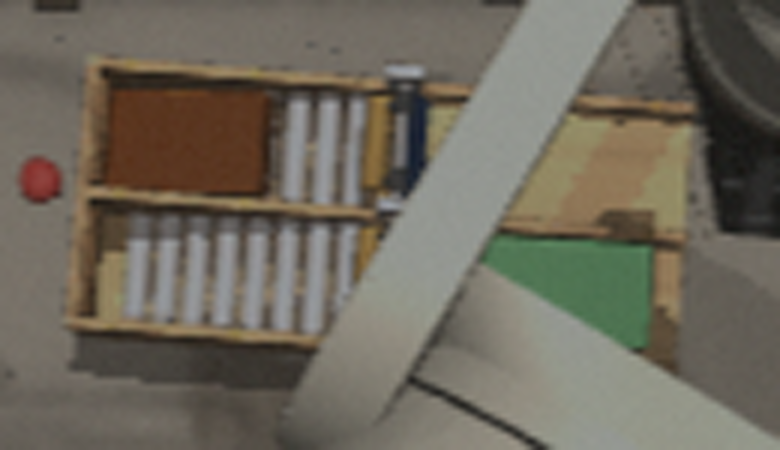

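Amber lies against the end wall at chute x ≈ 104 mm, with its top ~39 mm above the bench. Both flaps hang shut as they did at the start, and green has not moved. Handing in.

```bash
python3 -c "
from h import *
sign_off(); print(get_state()['clock'])"
```

```text
the job is handed in; nothing more can be done
the job is handed in; nothing more can be done
```

The job is done and handed in at about 9.7 s of robot time. I closed the fingers and lowered them behind the amber slab in the right lane. I pushed it in two stages through its flap and past the crest, and it rolled down to the end wall by itself. Then I drew the fingers back and lifted clear.

**Last checks**
- **Amber slab:** at chute x ≈ 104 mm, y ≈ -33 mm, with its top about 39 mm above the bench, lying on the rollers at the end wall.
- **Flaps:** both look shut in the wrist and side views, as they did at the start. I did not measure their angles.
- **Green slab:** within about 1 mm of its first position in both the wrist and top views. The arm partly covers it in the top view.
- **Bystanders:** the nugget and pliers look unmoved in the last pictures. I did not re-check the flux bottle closely; the arm did not go near it.
- **Forces:** the force readings at the end of each move stayed under 1 N, and the tool touched nothing at the end.

**Failed check:** the final wrist-view measurement of amber was void because the slab was out of that picture. Its end position therefore rests on the top view, with the side view agreeing by eye.

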